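Take the battery out of the portable speaker

ROBOT

A 6-joint arm with a two-finger parallel gripper is mounted at the origin on the work surface. World frame = base frame: x ahead of the robot, y to its left, z up, the work surface at z = 0. Lengths are in m, angles in rad, forces in N, time in s.
With the tool pointing down it reaches from about 0.2 to 0.875 m from the base axis. Payload 3.4 kg.
Tool frame: the origin (TCP) lies midway between the tips of the shut fingers; the grasp point (between the pads) lies 19 mm behind it (env.pinch_z is the distance from the TCP to the grasp point, in m); z points along the fingers, y is the line along which they close (so a half turn about z gives the same grasp; the last joint's range is limited). The gripper opens to 94 mm and grips with 3 to 60 N. Pads are 16 mm wide; open, the fingers measure 119 mm over their backs; the gripper's body (75 mm by 177 mm) begins 78 mm behind the grasp point.
Start: joints at [-1.324, 0.276, 1.505, -0, 1.361, -0.121], TCP at [0.207, -0.537, 0.167] pointing down, gripper open.
Joint ranges: [-2.89, 2.89], [-0.75, 2.08], [0.22, 2.7], [-1.18, 4.32], [0.11, 2.71], [-2.7, 2.7]. Speed limits (rad/s): [2.57, 2.57, 3.14, 3.14, 3.14, 3.14].

INTERFACE

Orientations are given as a rotation vector (axis times angle).
In Python, from cell import env gives the robot as it stands. The module is installed in compiled form; this text tells all that it offers.
- The arm moves only by the shell command python3 -m crank 'ROWS' [FORCE]. ROWS is text: rows parted by semicolons, each of 7 numbers parted by spaces: the shift along the tool's x, y, z in m, then the turn, a rotation vector about the tool's x, y, z in rad, then the closure, from 0 (fully open) to 1 (shut). A call has 1 to 8 rows; each row is the pose to reach, as a shift and turn from the pose commanded when the call began, along the tool's axes at that moment; what a row does not reach only later rows make up. A row lasts 1/12 s, in which the tool goes at most 41.7 mm and 7.16 degrees, less where a joint would pass 70% of its speed; a pose out of reach is approached as far as the arm can. A call with a gripper value outside its range is refused whole. The fingers move at their own pace and stop on an object; FORCE is the grip in N (left out, the last holds). Time passes only in rows, so rows that repeat a pose let the fingers close. It gives the time, the measured TCP pose, the force, the opening and the grip force at its end, in the units of the state.
- env.state(): the state, without advancing time (a new reading comes with each control period).
- env.get_image(name): name is "side" or "top"; returns (picture, depth): 384x512x3 uint8, red, green, blue; 384x512 float32, m along the optical axis (not along the pixel's ray), 0 where there is no reading.
- env.calibration(name): a dict with "fx", "fy", "cx", "cy" (pixels), "R" (3x3) and "t" (3): a world point X has camera coordinates R X + t. Camera axes: x right, y down, z forward; pixel columns grow to the right and rows downward; lengths in m; the calibration is good to about 2 mm. A picture is of the moment at which its call begins. calibration takes no time and is no camera call.
- env.sign_off(): hands the job in; it is judged then, once.
The state is a dict: "clock": time; "qpos": joint angles; "qd": joint speeds; "effort": joint torques, N m; "tool_pos": TCP position; "tcp_rot": TCP orientation; "ft_force": force on the tool from outside, world axes, zero at the start; "ft_torque": the same for the moment, N m; "opening": finger opening in m; "finger_force": force on a finger pad.
Only numpy, scipy, OpenCV 4.12 (cv2) and the standard library are available. Lean on these libraries where they do the work, as an engineer would, in place of code of your own. Each camera call takes 0.05 s, during which the arm holds its last target. There are 200 camera calls.

TASK

The portable speaker lying on the desk is being put into storage: slide its orange thumb latch aside so that the spring cover pops fully open, then lift the battery pack out by its yellow fin and set it down gently in the red tray, flat on the tray floor beside the charger with the fin upwards. After that, swing the cover shut and press it down until the latch catches, then let go. Leave the jar, the mug and the charger where they stand.

Things in the scene. Friction and masses are not known exactly. Their poses are not given: they have to be found in the camera images.
- speaker: Blue portable speaker lying on its front, fixed and heavy: a box 160 (x) x 200 (y) x 75 mm high. Origin: centre of its underside, on the desk. In its top is a battery well, x -45 to +49, y -53 to +53, floor 15 mm above the desk, closed by a white cover. Own +x points from the latch side to the hinge side; the free edge of the cover and the latch are on the -x side.
- cover (a joint): Angle of the white cover (91 x 104 x 6 mm, flush with the speaker's top when shut): 0 shut, 1.9 rad fully open, leaning back. Hinge line along speaker y at x +47, z 75 mm; free edge at x -44. Freed, its spring (0.1 N m shut, 0.04 open) opens it fully in about 1 s and holds it. Shut it by pushing its outer face over and down near the free edge: 2 N, under 10 N at the last mm for the catch.
- latch (a joint): Sideways travel of the orange thumb latch, along the speaker's +y: 0 at rest (catching), 0.015 m at its stop. A spring pushes it back to 0 (1.5 N at rest, 4 N at the stop). Beyond about 0.009 the shut cover is free and pops up; the latch then springs back when let go. Its bolt is ramped, so the cover catches by itself when pressed shut.
- latch_tab (a point): Centre of the top face of the latch's orange thumb tab, a block 14 (speaker x) x 18 (speaker y) x 14 mm high standing on the speaker's top; at rest at speaker x -68, y 0, z 89 mm.
- cover_edge (a point): Middle of the cover's free edge, on its outer face; 91 mm from the hinge line.
- pack: Loose battery pack, 0.2 to 0.4 kg: a black and green slab 56 (x) x 90 (y) x 24 mm, with a yellow pull fin in the middle of its top, 44 (x) x 12 (y) x 26 mm high (top at 50 mm). Origin: centre of its underside, z up through the fin. It starts in the speaker's well with its axes about along the speaker's, hidden under the cover.
- tray: Red open tray, free of lids, heavy and fixed: 210 (x) x 130 (y) x 28 mm high, walls and floor 5 mm thick. Origin: centre of its underside.
- charger: Loose white charger block 50 (x) x 70 (y) x 30 mm that stands in the tray near its -x end; origin: centre of its underside. Leave it there.
- jar: Loose amber storage jar with orange lid beside the speaker, 80 mm across, 165 mm tall; origin: centre of its underside. Leave it standing.
- mug: Loose blue mug on the speaker's other side, 80 mm across, 95 mm tall, handle reaching about 35 mm further along its +y; origin: centre of its underside. Leave it standing.
Things that resemble listed ones, but are neither listed nor needed, are in the scene too. Several things have the shape of the tray; the one meant has the colours described above.

How it is judged:
By the outcome, as a careful person would: the job done as asked, in the order asked, and still so for the second after the job is handed in, with the robot touching nothing.
It also fails if it takes over 72 s, if anything falls off the work surface, if the arm or the gripper's body presses on something with over 40 N, if the wrist force passes 120 N, or if a joint passes its speed limit or range.

## Working session

There is one attempt and no reset: what is moved stays moved. The work goes in short steps, Python scripts to look and compute and a shell command to move; the robot and the scene stay as the last step left them, time stands still between calls to the robot, and variables do not carry over. Pictures are saved under pics/ and viewed, at most 14 in all, crops included, and the job is handed in when it is done.

```bash
mkdir -p pics
python3 - <<'E'
from cell import env
import cv2,numpy as np
for n in("top","side"):
    im,d=env.get_image(n); np.savez(f"{n}0.npz",im=im,d=d)
    cv2.imwrite(f"pics/{n}0.png",im[:,:,::-1])
    c=env.calibration(n);print(n,c)
s=env.state();print(s["clock"],s["tool_pos"],s["tcp_rot"],s["opening"],env.pinch_z)
E
```

```text
top {'fx': 378.7281971781491, 'fy': 378.7281971781491, 'cx': 255.33393023206528, 'cy': 190.26383887667052, 'R': array([[-0.01601635, -0.99951148, -0.02683802],
       [-0.99723633,  0.01791592, -0.07210219],
       [ 0.0725478 ,  0.02560903, -0.9970361 ]]), 't': array([0.01768493, 0.45624731, 1.02520991])}
side {'fx': 395.28684548823344, 'fy': 395.28684548823344, 'cx': 251.88859074422055, 'cy': 186.56937230688118, 'R': array([[-0.6831633 , -0.73021726,  0.00840629],
       [-0.37303705,  0.33905685, -0.86364565],
       [ 0.62779875, -0.59314687, -0.50402929]]), 't': array([0.31642883, 0.23454831, 0.95192263])}
0.1 [ 0.20661718 -0.53599786  0.16611257] [-3.08707517e+00 -5.74217446e-01  1.49380157e-04] 0.09432971215196471 0.0188
```

View pics/top0.png

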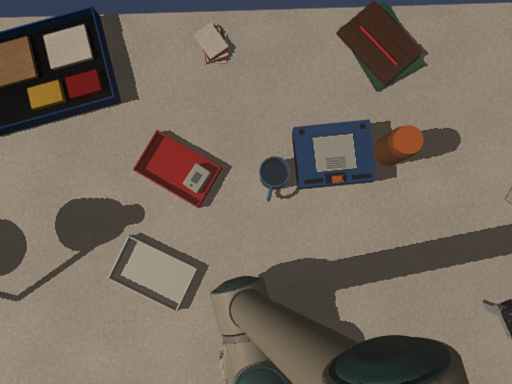

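View pics/side0.png

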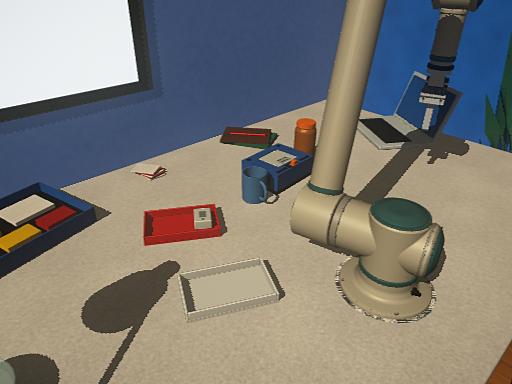

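Top view: the speaker is at about (335,154), latch tab (338,179), mug (274,172) and jar lid (405,140). Tray-shaped things: a red one (180,168) with the white charger at (197,178), a white/grey one (155,272), and the blue organiser (45,70). The red one with the charger fits the description.

```bash
cat > h.py <<'E'
from cell import env
import cv2,numpy as np
from scipy.spatial.transform import Rotation as Ro
def ray(n,uv,z):
    c=env.calibration(n);R,t=c["R"],c["t"];o=-R.T@t
    uv=np.atleast_2d(uv).astype(float)
    d=np.c_[(uv[:,0]-c["cx"])/c["fx"],(uv[:,1]-c["cy"])/c["fy"],np.ones(len(uv))]@R
    return o+d*((z-o[2])/d[:,2])[:,None]
def cloud(n,d):
    c=env.calibration(n);v,u=np.indices(d.shape)
    p=np.stack([(u-c["cx"])/c["fx"]*d,(v-c["cy"])/c["fy"]*d,d],-1)
    return (p-c["t"])@c["R"]
def blob(hsv,lo,hi,box):
    m=cv2.inRange(hsv,np.array(lo),np.array(hi));k=np.zeros_like(m);x0,y0,x1,y1=box;k[y0:y1,x0:x1]=1;m*=k
    n,l,s,c=cv2.connectedComponentsWithStats(m);i=1+np.argmax(s[1:,4]);return (l==i),c[i],s[i,4]
def rect(P):
    (c,s,a)=cv2.minAreaRect((P[:,:2]*1000).astype(np.float32));return np.round(c,1),np.round(s,1),round(a,2)
E
python3 - <<'E'
from h import *
f=np.load("top0.npz");im,d=f["im"],f["d"];hsv=cv2.cvtColor(im,cv2.COLOR_RGB2HSV);P=cloud("top",d)
def pts(m): v,u=np.nonzero(m);return np.c_[u,v]
X=P[...,2]
# speaker: top plane points by depth
k=np.zeros(X.shape,bool);k[110:200,285:380]=1
m=k&(X>.06)&(X<.083);n,l,s,c=cv2.connectedComponentsWithStats(m.astype(np.uint8));m=l==1+np.argmax(s[1:,4])
print("speaker top",rect(ray("top",pts(m),.075)),np.median(X[m]),m.sum())
w,c,a=blob(hsv,(0,0,120),(180,90,255),(305,125,365,178));print("cover",rect(ray("top",pts(w),.075)),c,a)
w,c,a=blob(hsv,(5,150,100),(20,255,255),(320,165,355,190));print("tab",rect(ray("top",pts(w),.089)),c,a,np.percentile(X[w],[10,50,90]))
w,c,a=blob(hsv,(5,150,80),(20,255,255),(375,110,440,175));print("lid",c,a,np.percentile(X[w],[50,90]));q=w&(X>.155);print(rect(P[q]))
k[:]=0;k[145:205,255:296]=1;q=k&(X>.085)&(X<.1);print("mug",rect(P[q]),q.sum())
k[:]=0;k[125:210,128:230]=1;q=k&(X>.02)&(X<.045);print("tray rim+charger",rect(P[q]),q.sum())
r=blob(hsv,(0,150,60),(8,255,255),(128,125,230,212))[0];print("tray red",rect(ray("top",pts(r&(X>.02)),.028)))
w,c,a=blob(hsv,(0,0,110),(180,80,255),(170,155,218,200));print("charger",rect(ray("top",pts(w),.03)),c,np.median(X[w]))
cv2.imwrite("pics/c1.png",cv2.resize(im[110:215,125:435,::-1],None,fx=2.58,fy=2.58,interpolation=cv2.INTER_CUBIC))
E
```

```text
speaker top (array([ 544.9, -198.1]), array([161.2, 202.5]), 4.56) 0.07514443213317998 4714
cover (array([ 547.2, -198.7]), array([ 89.6, 103. ]), 4.66) [334.16023993 150.85604113] 1167
tab (array([ 477.6, -201.3]), array([16.5, 28. ]), 6.12) [336.88571429 178.61428571] 70 [0.07580476 0.086563   0.08950204]
lid [399.90674956 142.70337478] 1126 [0.16323972 0.16658041]
(array([ 465.3, -210.8]), array([ 68.3, 417.7]), 32.78)
mug (array([498.1, -41.6]), array([79., 79.]), 31.23) 169
tray rim+charger (array([520.4, 225. ]), array([210.6, 129.9]), 59.01) 975
tray red (array([520.8, 224.5]), array([209.1, 128.2]), 59.08)
charger (array([493.5, 172.2]), array([46.1, 66.5]), 55.87) [195.71515152 177.5       ] 0.034633311419076586
```

View pics/c1.png

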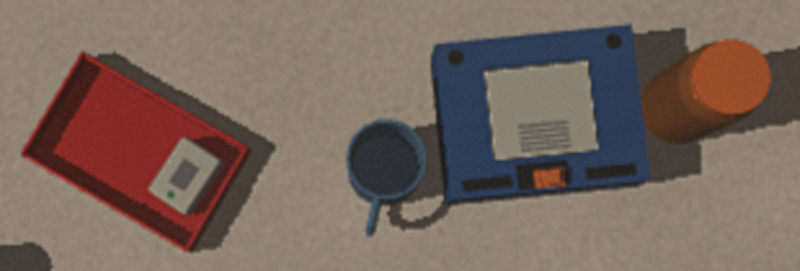

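Crop: the red tray (crop 140,150) holds the white charger (185,175) and is the only red one. The tab is at (548,178), on the robot side of the speaker, so speaker +x is about world +x with yaw about 4.6°. Tray yaw is 59°, with the charger at its -x end. Next I work out the approach for the latch.

```bash
cat >> h.py <<'E'
SP=np.array([.545,-.198,0]);SY=np.radians(4.6);TR=np.array([.5205,.2247,0]);TY=np.radians(59)
def W(o,a,p): return o+Ro.from_euler("z",a).apply(p)
def shift(p,yaw):
    s=env.state();T=Ro.from_rotvec(s["tcp_rot"]);G=Ro.from_euler("z",yaw)*Ro.from_euler("x",np.pi)
    print("shift",T.inv().apply(np.array(p)-s["tool_pos"]).round(4),"turn",(T.inv()*G).as_rotvec().round(4),"at",s["tool_pos"].round(4),"F",s["ft_force"].round(1),"open",round(s["opening"],4),"t",s["clock"])
def sp(x,y,z,yaw=SY): print("target",W(SP,SY,[x,y,z]).round(4));shift(W(SP,SY,[x,y,z]),yaw)
def tr(x,y,z,yaw=TY): print("target",W(TR,TY,[x,y,z]).round(4));shift(W(TR,TY,[x,y,z]),yaw)
E
python3 - <<'E'
from h import *
print("jar top",ray("top",[408,140],.165))
sp(-.068,-.035,.22);sp(-.068,-.035,.080)
E
```

```text
jar top [[ 0.55791767 -0.35544873  0.165     ]]
target [ 0.48   -0.2383  0.22  ]
shift [ 0.3622 -0.1795 -0.0535] turn [-0.0016  0.      0.2875] at [ 0.2066 -0.536   0.1661] F [0.4 0.3 0.3] open 0.0943 t 0.1
target [ 0.48   -0.2383  0.08  ]
shift [ 0.3621 -0.1793  0.0865] turn [-0.0016  0.      0.2875] at [ 0.2066 -0.536   0.1661] F [0.4 0.3 0.3] open 0.0943 t 0.1
```

```bash
python3 -m crank '0.02 -0.01 -0.03 0 0 0 1; 0.06 -0.03 -0.054 0 0 0.08 1; 0.1 -0.05 -0.054 0 0 0.16 1; 0.135 -0.067 -0.054 0 0 0.24 1; 0.17 -0.085 -0.054 0 0 0.2875 1; 0.205 -0.1 -0.054 0 0 0.2875 1; 0.24 -0.12 -0.054 0 0 0.2875 1; 0.275 -0.136 -0.054 0 0 0.2875 1' 20; python3 -c "
from h import *
sp(-.068,-.035,.080)"
```

```text
clock: 0.77
tool_pos: [0.4151, -0.3084, 0.2207]
tcp_rot: [-3.138, -0.126, 0.001]
ft_force: [-0.8, 0.1, -0.5]
opening: 0.0441
finger_force: 0.0
target [ 0.48   -0.2383  0.08  ]
shift [ 0.0704 -0.0646  0.1407] turn [-0.0007  0.0004  0.    ] at [ 0.4151 -0.3084  0.2207] F [-0.8  0.1 -0.5] open 0.0441 t 0.7667
```

```bash
python3 -m crank '0.035 -0.032 0 0 0 0 1; 0.0704 -0.0646 0 0 0 0 1; 0.0704 -0.0646 0.03 0 0 0 1; 0.0704 -0.0646 0.06 0 0 0 1; 0.0704 -0.0646 0.09 0 0 0 1; 0.0704 -0.0646 0.115 0 0 0 1; 0.0704 -0.0646 0.12 0 0 0 1; 0.0704 -0.0646 0.12 0 0 0 1'
python3 - <<'E'
from h import *
sp(-.068,-.035,.080)
im,d=env.get_image("top");cv2.imwrite("pics/t2.png",cv2.resize(im[100:220,240:440,::-1],None,fx=4,fy=4))
im,d=env.get_image("side");cv2.imwrite("pics/s2.png",cv2.resize(im[80:220,210:370,::-1],None,fx=4,fy=4))
E
```

```text
clock: 1.43
tool_pos: [0.478, -0.2397, 0.099]
tcp_rot: [-3.136, -0.126, 0.006]
ft_force: [0.1, 0.6, 0.7]
opening: 0.0002
finger_force: 0.0
target [ 0.48   -0.2383  0.08  ]
shift [ 0.0022 -0.0011  0.019 ] turn [-0.003   0.0038  0.0002] at [ 0.478  -0.2397  0.099 ] F [0.1 0.6 0.7] open 0.0002 t 1.4333
```

View pics/s2.png

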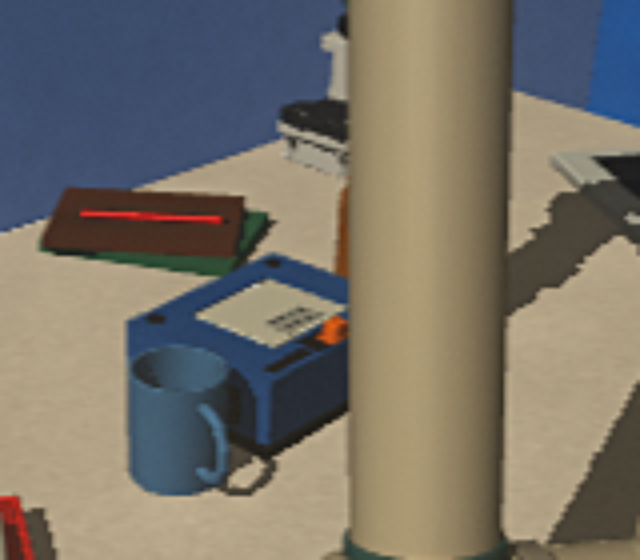

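Side view: the arm's link hides the fingers; the tab is visible at crop (330,330), and mug and speaker are undisturbed. I'll go down and then push using the force reading.

```bash
python3 -m crank '0 0 0.01 0 0 0 1; 0 0 0.019 0 0 0 1; 0 0 0.019 0 0 0 1; 0 -0.01 0.019 0 0 0 1;  0 -0.016 0.019 0 0 0 1; 0 -0.02 0.019 0 0 0 1; 0 -0.02 0.019 0 0 0 1'; python3 -c "
from h import *
sp(-.068,-.0085,.080)"
```

```text
clock: 2.12
tool_pos: [0.4778, -0.2196, 0.0822]
tcp_rot: [-3.139, -0.128, -0.0]
ft_force: [0.8, -0.1, 0.1]
opening: 0.0005
finger_force: 0.0
target [ 0.4779 -0.2119  0.08  ]
shift [ 0.0008 -0.0076  0.0022] turn [-0.0001 -0.0003  0.0011] at [ 0.4778 -0.2196  0.0822] F [ 0.8 -0.1  0.1] open 0.0005 t 2.1167
```

```bash
python3 -m crank '0 -0.003 0.001 0 0 0 1; 0 -0.006 0.001 0 0 0 1; 0 -0.009 0.001 0 0 0 1;  0 -0.012 0.001 0 0 0 1; 0 -0.012 0.001 0 0 0 1'; python3 -c "
from h import *
sp(-.068,-.0085,.080)"
```

```text
clock: 2.53
tool_pos: [0.4767, -0.2082, 0.0809]
tcp_rot: [-3.139, -0.127, 0.0]
ft_force: [-1.4, 0.3, 0.9]
opening: 0.0005
finger_force: 0.0
target [ 0.4779 -0.2119  0.08  ]
shift [0.0009 0.0038 0.0009] turn [-0.0003  0.0002  0.0003] at [ 0.4767 -0.2082  0.0809] F [-1.4  0.3  0.9] open 0.0005 t 2.5333
```

Run:
```python
from h import *
a,_=env.get_image("top");b,_=env.get_image("side")
f=lambda i:cv2.resize(i[:,:,::-1],(480,400),interpolation=cv2.INTER_CUBIC)[:,:400]
cv2.imwrite("pics/c3.png",np.hstack([f(a[110:210,280:400]),f(b[100:200,250:370])]))
h=cv2.cvtColor(a,cv2.COLOR_RGB2HSV);w,c,n=blob(h,(5,150,100),(20,255,255),(310,165,360,190));print(c,n)
h=cv2.cvtColor(b,cv2.COLOR_RGB2HSV);w,c,n=blob(h,(5,150,100),(20,255,255),(270,145,305,180));print(c,n,ray("side",c,.085))
```

```text
Traceback (most recent call last):
  File "h.py", line 15, in blob
    n,l,s,c=cv2.connectedComponentsWithStats(m);i=1+np.argmax(s[1:,4]);return (l==i),c[i],s[i,4]
                                                    ~~~~~~~~~^^^^^^^^^
ValueError: attempt to get argmax of an empty sequence
```

View pics/c3.png

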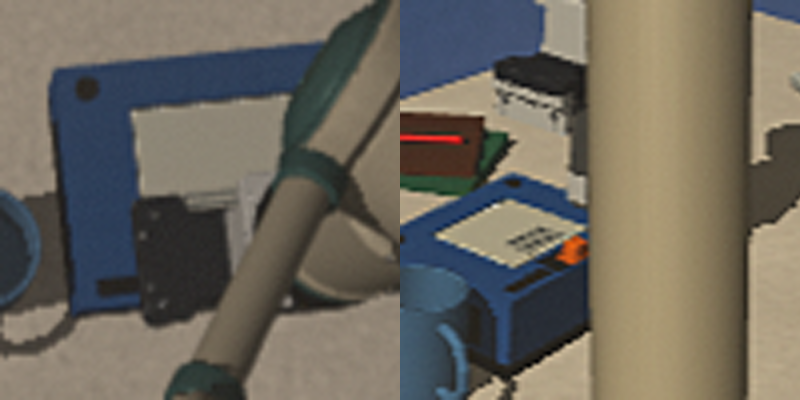

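Left half (top): the gripper body hides the tab. Right half (side): tab at (572,250), unmoved, with the fingertip ending near (578,200), seemingly above or behind it. I'll check the projection.

Run:
```python
from h import *
c=env.calibration("side")
def pr(p): q=c["R"]@p+c["t"];return (q[:2]/q[2]*c["fx"]+[c["cx"],c["cy"]]).round(1)
s=env.state()
print("tcp",pr(s["tool_pos"]),"tab rest",pr(W(SP,SY,[-.068,0,.082])),"bot edge",pr(W(SP,SY,[-.08,0,.075])),"corner",pr(W(SP,SY,[-.08,.1,.075])),pr(W(SP,SY,[.08,.1,.075])))
b,d=env.get_image("side");P=cloud("side",d)
h=cv2.cvtColor(b,cv2.COLOR_RGB2HSV);w,k,n=blob(h,(3,130,80),(22,255,255),(285,152,297,172));print("tab",k,n,ray("side",k,.085),np.median(P[w],0))
for v in range(136,166,2): print(v,[(P[v,u].round(3).tolist(),b[v,u].tolist()) for u in (293,296)])
```

```text
tcp [294.5 161.7] tab rest [293.4 161.8] bot edge [296.1 164.8] corner [277.3 175.2] [241.1 159.9]
tab [292.78378378 162.27027027] 37 [[ 0.47250914 -0.19495761  0.085     ]] [ 0.47524481 -0.19821044  0.0825755 ]
136 [([0.48, -0.197, 0.177], [71, 68, 60]), ([0.47, -0.199, 0.179], [74, 68, 58])]
138 [([0.483, -0.2, 0.168], [59, 58, 52]), ([0.463, -0.192, 0.176], [74, 68, 58])]
140 [([0.482, -0.2, 0.161], [60, 57, 51]), ([0.465, -0.194, 0.168], [72, 67, 57])]
142 [([0.478, -0.196, 0.157], [53, 51, 46]), ([0.465, -0.195, 0.161], [74, 68, 58])]
144 [([0.479, -0.198, 0.148], [168, 161, 144]), ([0.467, -0.199, 0.152], [113, 108, 96])]
146 [([0.475, -0.194, 0.144], [166, 158, 141]), ([0.468, -0.2, 0.144], [118, 110, 99])]
148 [([0.474, -0.193, 0.137], [169, 161, 141]), ([0.468, -0.201, 0.137], [111, 107, 96])]
150 [([0.479, -0.199, 0.126], [79, 74, 62]), ([0.465, -0.198, 0.131], [128, 122, 107])]
152 [([0.54, -0.272, 0.075], [43, 67, 103]), ([0.469, -0.204, 0.121], [48, 56, 65])]
154 [([0.527, -0.258, 0.076], [32, 56, 95]), ([0.523, -0.269, 0.074], [37, 60, 92])]
156 [([0.517, -0.246, 0.076], [176, 165, 131]), ([0.51, -0.255, 0.075], [102, 112, 113])]
158 [([0.507, -0.236, 0.075], [142, 144, 119]), ([0.5, -0.243, 0.075], [28, 57, 93])]
160 [([0.478, -0.202, 0.089], [201, 81, 19]), ([0.471, -0.209, 0.089], [144, 69, 45])]
162 [([0.474, -0.198, 0.084], [200, 86, 26]), ([0.47, -0.209, 0.082], [65, 33, 16])]
164 [([0.474, -0.198, 0.077], [188, 81, 25]), ([0.469, -0.209, 0.075], [66, 44, 42])]
```

The fingers end at z≈0.125 in the depth image although the TCP reads 0.081. I'll check this against the saved first picture, where the gripper was unobstructed.

Run:
```python
from h import *
f=np.load("side0.npz");b,d=f["im"],f["d"];P=cloud("side",d)
c=env.calibration("side")
q=c["R"]@np.array([.2066,-.536,.1661])+c["t"];print("tcp px",q[:2]/q[2]*c["fx"]+[c["cx"],c["cy"]],q[2])
near=(np.hypot(P[...,0]-.2066,P[...,1]+.536)<.1)&(P[...,2]>.08)&(P[...,2]<.4)
for lo in np.arange(.10,.34,.015):
    m=near&(P[...,2]>=lo)&(P[...,2]<lo+.015)
    if m.sum(): print(round(lo,3),m.sum(),P[m][:,:2].min(0).round(3),P[m][:,:2].max(0).round(3))
cv2.imwrite("pics/g0.png",cv2.resize(b[0:150,380:500,::-1],(480,600),interpolation=cv2.INTER_NEAREST))
```

```text
tcp px [422.54437105 136.18880216] 1.315833314256262
0.19 1 [ 0.197 -0.488] [ 0.197 -0.488]
0.205 27 [ 0.178 -0.589] [ 0.217 -0.476]
0.22 29 [ 0.177 -0.485] [ 0.194 -0.476]
0.235 30 [ 0.178 -0.488] [ 0.195 -0.474]
0.25 31 [ 0.176 -0.49 ] [ 0.194 -0.477]
0.265 34 [ 0.179 -0.492] [ 0.194 -0.475]
0.28 33 [ 0.177 -0.491] [ 0.194 -0.473]
0.295 65 [ 0.148 -0.475] [ 0.21  -0.446]
0.31 136 [ 0.146 -0.615] [ 0.262 -0.446]
0.325 149 [ 0.145 -0.618] [ 0.264 -0.442]
0.34 211 [ 0.146 -0.621] [ 0.262 -0.442]
```

View pics/g0.png

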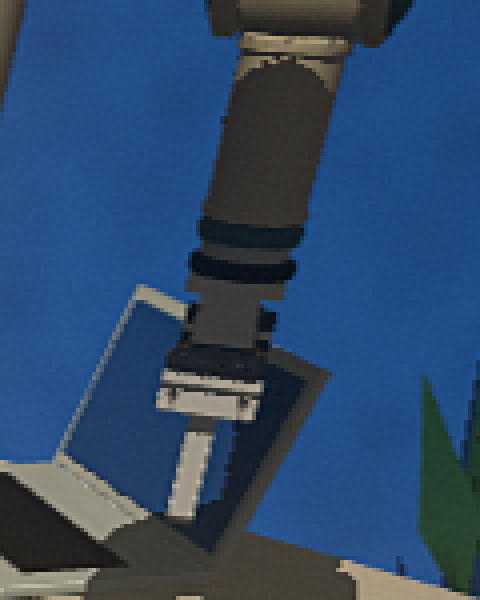

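In the first picture the fingers (crop 190,520) end at z≈0.205 and the body at about 0.30, while the TCP read 0.166. In x and y they agree. So the real tips are about 40 mm above the reported TCP. I'll apply that offset and refine it by gently touching the speaker's top beside the tab.

```bash
python3 -m crank '0 0.015 0 0 0 0 1; 0 0.03 0 0 0 0 1; 0 0.03 0.02 0 0 0 1; 0 0.03 0.035 0 0 0 1; 0 0.03 0.04 0 0 0 1; 0 0.03 0.04 0 0 0 1; 0 0.03 0.04 0 0 0 1'; for i in 1 2 3; do echo; done; python3 -m crank '0 0 0.002 0 0 0 1; 0 0 0.004 0 0 0 1; 0 0 0.004 0 0 0 1'
```

```text
clock: 3.27
tool_pos: [0.4795, -0.2398, 0.0409]
tcp_rot: [3.139, 0.125, 0.0]
ft_force: [-0.5, 0.3, -0.5]
opening: 0.0003
finger_force: 0.0



clock: 3.52
tool_pos: [0.4795, -0.2389, 0.0372]
tcp_rot: [3.138, 0.126, 0.001]
ft_force: [-0.2, -0.5, -0.1]
opening: 0.0005
finger_force: 0.0
```

```bash
python3 -m crank '0 0 0.001 0 0 0 1; 0 0 0.002 0 0 0 1; 0 0 0.002 0 0 0 1';python3 -m crank '0 0 0.001 0 0 0 1; 0 0 0.001 0 0 0 1'|grep -E "pos|for"; python3 -m crank '0 0 0.001 0 0 0 1; 0 0 0.001 0 0 0 1'|grep -E "pos|for"
```

```text
clock: 3.77
tool_pos: [0.4797, -0.239, 0.0366]
tcp_rot: [3.138, 0.127, 0.002]
ft_force: [-2.7, 0.1, 10.0]
opening: 0.0004
finger_force: 4.5
tool_pos: [0.4797, -0.239, 0.0366]
ft_force: [-3.6, 1.8, 14.6]
finger_force: 7.4
tool_pos: [0.4798, -0.239, 0.0365]
ft_force: [-4.6, 3.1, 20.3]
finger_force: 10.4
```

Contact is at reported z 0.0366, which is true 0.075, so the offset is +38.5 mm. Lift 5 mm clear and push the tab.

```bash
cat >> h.py <<'E'
ZO=.0385  # true tip height = reported z + ZO
_sh=shift
def shift(p,yaw): _sh(np.array(p)-[0,0,ZO],yaw)
E
python3 -m crank '0 0 -0.008 0 0 0 1; 0 -0.006 -0.008 0 0 0 1; 0 -0.012 -0.008 0 0 0 1; 0 -0.016 -0.008 0 0 0 1; 0 -0.02 -0.008 0 0 0 1; 0 -0.024 -0.008 0 0 0 1; 0 -0.027 -0.008 0 0 0 1; 0 -0.027 -0.008 0 0 0 1'
python3 - <<'E'
from h import *
sp(-.068,-.0085,.08)
im,d=env.get_image("top");P=cloud("top",d)[110:180,300:370];k=(P[...,2]>.1);print("high pts",k.sum())
b,d=env.get_image("side");cv2.imwrite("pics/s4.png",cv2.resize(b[90:210,220:370,::-1],(750,600)))
E
```

```text
clock: 4.77
tool_pos: [0.4768, -0.2114, 0.0408]
tcp_rot: [-3.139, -0.127, 0.001]
ft_force: [-0.9, -1.5, 2.5]
opening: 0.0005
finger_force: 3.4
target [ 0.4779 -0.2119  0.08  ]
shift [ 0.0011  0.0006 -0.0007] turn [-0.      0.0007  0.0006] at [ 0.4768 -0.2114  0.0408] F [-0.9 -1.5  2.5] open 0.0005 t 4.7667
high pts 1872
```

View pics/s4.png

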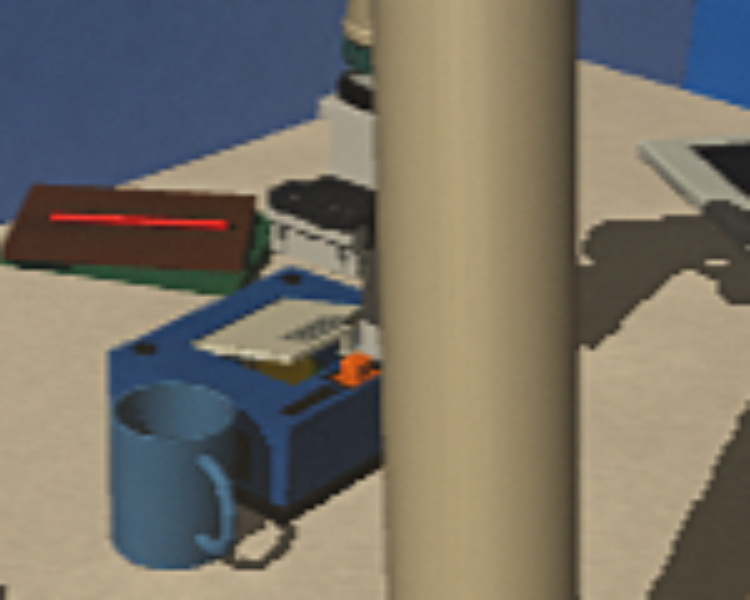

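The cover is rising (edge at crop (270,345), yellow fin glimpsed beneath at (290,370)). I hold for a moment, then back off the latch and rise.

```bash
python3 -m crank '0 0 0 0 0 0 1; 0 0 0 0 0 0 1; 0 0 0 0 0 0 1; 0 0 0 0 0 0 1;0 0.008 0 0 0 0 1; 0 0.016 0 0 0 0 1; 0 0.02 -0.01 0 0 0 1; 0 0.02 -0.03 0 0 0 1'
python3 -m crank '0 0 -0.03 0 0 0 1; -0.03 0 -0.06 0 0 0 1; -0.07 0 -0.09 0 0 0 1; -0.11 0 -0.12 0 0 0 1; -0.14 0 -0.14 0 0 0 1; -0.14 0 -0.14 0 0 0 1'
python3 - <<'E'
from h import *
im,d=env.get_image("top");b,e=env.get_image("side");np.savez("t5.npz",im=im,d=d)
f=lambda i:cv2.resize(i[:,:,::-1],(400,400),interpolation=cv2.INTER_CUBIC)
cv2.imwrite("pics/c5.png",np.hstack([f(im[90:210,280:400]),f(b[90:210,220:340])]))
P=cloud("top",d);h=cv2.cvtColor(im,cv2.COLOR_RGB2HSV)
try:
    w,c,n=blob(h,(21,110,60),(35,255,255),(300,110,370,180));v,u=np.nonzero(w);print("fin",c,n,np.percentile(P[w][:,2],[10,50,90]))
    q=w&(P[...,2]>.06);v,u=np.nonzero(q);print(rect(ray("top",np.c_[u,v],.065)),q.sum())
except Exception as x: print(x)
k=np.zeros(d.shape,bool);k[90:200,290:390]=1;k&=(P[...,2]>.1)&(P[...,2]<.175);print("cover?",k.sum(),P[k].min(0),P[k].max(0))
E
```

```text
clock: 5.53
tool_pos: [0.4769, -0.2309, 0.0687]
tcp_rot: [-3.134, -0.124, 0.007]
ft_force: [-0.6, 0.1, 0.4]
opening: 0.0007
finger_force: 0.0
clock: 6.03
tool_pos: [0.3368, -0.2432, 0.214]
tcp_rot: [3.137, 0.123, 0.003]
ft_force: [0.4, 0.2, 0.6]
opening: 0.0004
finger_force: 0.0
fin [332.73873874 152.4954955 ] 111 [0.04061917 0.06412651 0.06686914]
(array([ 549.7, -198.4]), array([42.7, 11.9]), 4.46) 76
cover? 803 [ 0.53044962 -0.32970799  0.10002389] [ 0.62449233 -0.14142791  0.17431979]
```

View pics/c5.png

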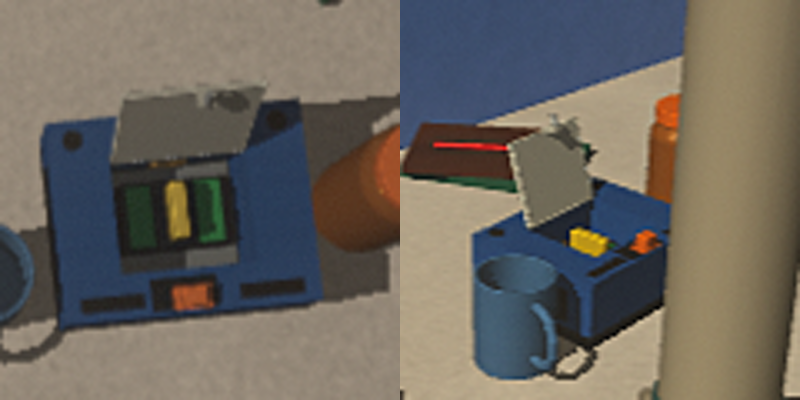

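The cover is fully open, the latch has sprung back, and the pack's yellow fin is at top-crop (178,210), i.e. world (0.550,-0.198), height 0.065, as it should be. I move to above the fin.

```bash
python3 -c "
from h import *
shift([.5497,-.1984,.15],SY);shift([.5497,-.1984,.043],SY)"
```

```text
shift [ 0.2133 -0.0287  0.1014] turn [ 0.0016 -0.0031 -0.0028] at [ 0.3389 -0.2434  0.2123] F [ 0.7 -0.3  0. ] open 0.0007 t 6.1333
shift [ 0.213  -0.0289  0.2084] turn [ 0.0016 -0.0031 -0.0028] at [ 0.3389 -0.2434  0.2123] F [ 0.7 -0.3  0. ] open 0.0007 t 6.1333
```

```bash
python3 -m crank '0.035 -0.005 0 0 0 0 0.55; 0.07 -0.01 0.01 0 0 0 0.55; 0.105 -0.015 0.025 0 0 0 0.55; 0.14 -0.02 0.045 0 0 0 0.55; 0.175 -0.025 0.07 0 0 0 0.55; 0.213 -0.0287 0.1 0 0 0 0.55; 0.213 -0.0287 0.1 0 0 0 0.55; 0.213 -0.0287 0.1 0 0 0 0.55'; python3 -c "
from h import *
shift([.5497,-.1984,.043],SY)"
```

```text
clock: 6.8
tool_pos: [0.5498, -0.1947, 0.1056]
tcp_rot: [-3.134, -0.13, 0.01]
ft_force: [-0.6, 0.2, 0.6]
opening: 0.0418
finger_force: 0.0
shift [0.0003 0.0042 0.1011] turn [-0.0055  0.0063  0.0026] at [ 0.5498 -0.1947  0.1056] F [-0.6  0.2  0.6] open 0.0418 t 6.8
```

```bash
python3 -m crank '0 0 0.03 0 0 0 0.55; 0 0 0.05 0 0 0 0.55; 0 0 0.065 0 0 0 0.55; 0 0 0.07 0 0 0 0.55; 0 0 0.07 0 0 0 0.55; 0 0 0.07 0 0 0 0.55'; python3 -c "
from h import *
shift([.5497,-.1984,.043],SY)"
```

```text
clock: 7.3
tool_pos: [0.5494, -0.1977, 0.0416]
tcp_rot: [3.139, 0.125, 0.001]
ft_force: [0.2, -0.3, -0.6]
opening: 0.0421
finger_force: 0.0
shift [0.0002 0.0007 0.0371] turn [ 0.0004 -0.0008 -0.0005] at [ 0.5494 -0.1977  0.0416] F [ 0.2 -0.3 -0.6] open 0.0421 t 7.3
```

```bash
python3 -m crank '0 0.0007 0.012 0 0 0 0.55; 0 0.0007 0.024 0 0 0 0.55; 0 0.0007 0.032 0 0 0 0.55; 0 0.0007 0.036 0 0 0 0.55; 0 0.0007 0.036 0 0 0 0.55; 0 0.0007 0.036 0 0 0 0.55'; python3 -m crank '0 0 0 0 0 0 1; 0 0 0 0 0 0 1; 0 0 0 0 0 0 1; 0 0 0 0 0 0 1; 0 0 0 0 0 0 1; 0 0 0 0 0 0 1' 25
```

```text
clock: 7.8
tool_pos: [0.5497, -0.1983, 0.0055]
tcp_rot: [3.139, 0.126, 0.001]
ft_force: [-0.2, -0.6, 1.0]
opening: 0.0422
finger_force: 0.0
clock: 8.3
tool_pos: [0.5494, -0.1982, 0.0051]
tcp_rot: [3.139, 0.126, 0.001]
ft_force: [0.1, -0.3, 1.6]
opening: 0.012
finger_force: 25.0
```

Gripped: opening 12 mm equals the fin's thickness. Lift.

```bash
python3 -m crank '0 0 -0.01 0 0 0 1; 0 0 -0.025 0 0 0 1; 0 0 -0.05 0 0 0 1; 0 0 -0.075 0 0 0 1; 0 0 -0.1 0 0 0 1; 0 0 -0.125 0 0 0 1; 0 0 -0.145 0 0 0 1; 0 0 -0.15 0 0 0 1'; python3 -c "
from h import *
tr(.033,0,.1885)"
```

```text
clock: 8.97
tool_pos: [0.551, -0.1987, 0.1587]
tcp_rot: [3.136, 0.126, 0.008]
ft_force: [0.4, -0.1, -2.5]
opening: 0.0121
finger_force: 25.0
target [0.5375 0.253  0.1885]
shift [ 0.0228 -0.4514  0.0074] turn [ 0.0053 -0.0034 -0.9494] at [ 0.551  -0.1987  0.1587] F [ 0.4 -0.1 -2.5] open 0.0121 t 8.9667
```

```bash
python3 -m crank '0 -0.015 0 0 0 -0.03 1; 0 -0.045 0 0 0 -0.09 1; 0.002 -0.08 0 0 0 -0.16 1; 0.004 -0.115 0 0 0 -0.24 1; 0.006 -0.15 0 0 0 -0.32 1; 0.008 -0.185 0 0 0 -0.4 1; 0.011 -0.22 0 0 0 -0.475 1'; python3 -c "
from h import *
tr(.033,0,.1885)"
```

```text
clock: 9.55
tool_pos: [0.5397, 0.0249, 0.1527]
tcp_rot: [-3.017, -0.868, 0.007]
ft_force: [0.5, 0.1, -3.4]
opening: 0.0116
finger_force: 25.0
target [0.5375 0.253  0.1885]
shift [ 0.1193 -0.1944  0.003 ] turn [-0.0042  0.0027 -0.4695] at [0.5397 0.0249 0.1527] F [ 0.5  0.1 -3.4] open 0.0116 t 9.55
```

```bash
python3 -m crank '0.02 -0.033 0 0 0 -0.08 1; 0.04 -0.065 0 0 0 -0.16 1; 0.06 -0.098 0 0 0 -0.24 1; 0.08 -0.13 0 0 0 -0.32 1; 0.1 -0.163 0 0 0 -0.4 1; 0.119 -0.194 0 0 0 -0.47 1; 0.119 -0.194 0 0 0 -0.47 1; 0.119 -0.194 0 0 0 -0.47 1'; python3 -m crank '0 0 0.02 0 0 0 1; 0 0 0.04 0 0 0 1; 0 0 0.06 0 0 0 1; 0 0 0.06 0 0 0 1; 0 0 0.06 0 0 0 1'
python3 - <<'E'
from h import *
tr(.033,0,.034)
im,d=env.get_image("top");b,e=env.get_image("side")
f=lambda i:cv2.resize(i[:,:,::-1],(400,400),interpolation=cv2.INTER_CUBIC)
cv2.imwrite("pics/c6.png",np.hstack([f(im[110:230,120:240]),f(b[120:260,120:260])]))
E
```

```text
clock: 10.22
tool_pos: [0.5387, 0.2519, 0.1524]
tcp_rot: [-2.733, -1.547, 0.008]
ft_force: [0.0, -1.3, -3.4]
opening: 0.0117
finger_force: 25.0
clock: 10.63
tool_pos: [0.5393, 0.2482, 0.093]
tcp_rot: [-2.738, -1.539, 0.008]
ft_force: [-0.5, 0.5, -3.5]
opening: 0.0117
finger_force: 25.0
target [0.5375 0.253  0.034 ]
shift [ 0.0035 -0.0037  0.0975] turn [-0.0032  0.0043 -0.0054] at [0.5393 0.2482 0.093 ] F [-0.5  0.5 -3.5] open 0.0117 t 10.6333
```

View pics/c6.png

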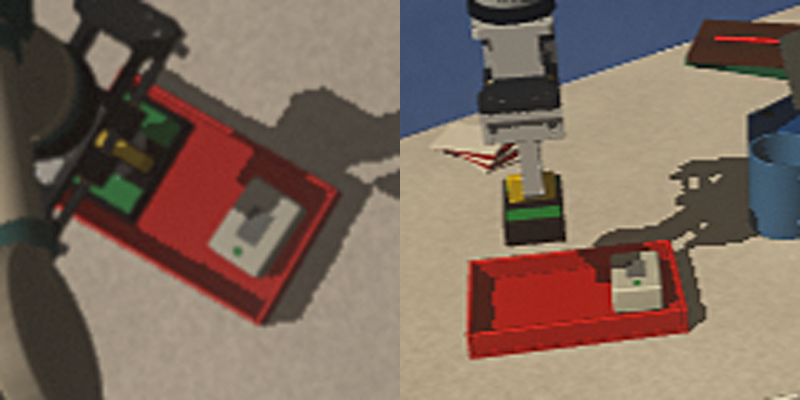

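Pack hangs level under the fingers (side crop 535,215), over the empty +x half of the tray and clear of the charger. Lower it.

```bash
python3 -m crank '0.0035 -0.0037 0.02 0 0 0 1; 0.0035 -0.0037 0.04 0 0 0 1; 0.0035 -0.0037 0.06 0 0 0 1; 0.0035 -0.0037 0.075 0 0 0 1; 0.0035 -0.0037 0.085 0 0 0 1; 0.0035 -0.0037 0.09 0 0 0 1; 0.0035 -0.0037 0.092 0 0 0 1; 0.0035 -0.0037 0.092 0 0 0 1'; python3 -c "
from h import *
tr(.033,0,.0337)"; python3 -m crank '0 0 0.0015 0 0 0 1; 0 0 0.003 0 0 0 1; 0 0 0.004 0 0 0 1; 0 0 0.004 0 0 0 1'
```

```text
clock: 11.4
tool_pos: [0.5408, 0.2548, 0.0034]
tcp_rot: [2.738, 1.541, 0.002]
ft_force: [-0.7, 0.9, -3.1]
opening: 0.0119
finger_force: 25.0
target [0.5375 0.253  0.0337]
shift [-0.0032 -0.0019  0.0082] turn [ 0.0009 -0.0009 -0.0046] at [0.5408 0.2548 0.0034] F [-0.7  0.9 -3.1] open 0.0119 t 11.4
clock: 11.73
tool_pos: [0.5402, 0.2547, -0.001]
tcp_rot: [2.738, 1.541, 0.001]
ft_force: [1.1, -0.4, -3.2]
opening: 0.0117
finger_force: 25.0
```

```bash
python3 -m crank '0 0 0.001 0 0 0 1; 0 0 0.002 0 0 0 1; 0 0 0.003 0 0 0 1; 0 0 0.003 0 0 0 1'|grep -E "pos|ft_f";  python3 -m crank '0 0 0.0005 0 0 0 1; 0 0 0.001 0 0 0 1; 0 0 0.001 0 0 0 1'|grep -E "pos|ft_f"
```

```text
tool_pos: [0.5399, 0.2546, -0.0044]
ft_force: [0.0, -0.4, -3.7]
tool_pos: [0.5401, 0.2547, -0.0048]
ft_force: [-1.3, 0.1, -0.0]
```

The weight has come off, so the pack stands on the tray floor. Open and rise.

```bash
python3 -m crank '0 0 0.0005 0 0 0 1; 0 0 0.0005 0 0 0 0.8; 0 0 0.0005 0 0 0 0.6; 0 0 0.0005 0 0 0 0.6; 0 0 0.0005 0 0 0 0.6; 0 0 0.0005 0 0 0 0.6'; python3 -m crank '0 0 -0.01 0 0 0 0.6; 0 0 -0.03 0 0 0 0.6; 0 0 -0.06 0 0 0 0.6; 0 0 -0.09 0 0 0 0.6; 0 0 -0.13 0 0 0 0.6; 0 0 -0.17 0 0 0 0.6; 0 0 -0.21 0 0 0 1; 0 0 -0.23 0 0 0 1'; python3 -c "
from h import *
sp(.125,0,.25)"
```

```text
clock: 12.82
tool_pos: [0.5403, 0.2546, -0.0057]
tcp_rot: [2.738, 1.541, 0.0]
ft_force: [-0.5, -0.3, -0.1]
opening: 0.0369
finger_force: 0.0
clock: 13.48
tool_pos: [0.5421, 0.2553, 0.2309]
tcp_rot: [2.736, 1.54, 0.014]
ft_force: [0.6, 0.5, -0.2]
opening: 0.0275
finger_force: 0.0
target [ 0.6696 -0.188   0.25  ]
shift [-0.3129  0.3389  0.0192] turn [ 0.0022 -0.0091  0.945 ] at [0.5421 0.2553 0.2309] F [ 0.6  0.5 -0.2] open 0.0275 t 13.4833
```

```bash
python3 -m crank '-0.02 0.02 0 0 0 0.06 1; -0.04 0.045 0 0 0 0.12 1; -0.065 0.07 0 0 0 0.18 1; -0.09 0.095 0 0 0 0.25 1; -0.115 0.12 0 0 0 0.32 1; -0.14 0.15 0 0 0 0.4 1; -0.165 0.175 0 0 0 0.47 1; -0.19 0.2 0 0 0 0.55 1'; python3 -c "
from h import *
sp(.125,0,.25)"
```

```text
clock: 14.15
tool_pos: [0.6127, -0.0134, 0.2252]
tcp_rot: [3.054, 0.734, 0.001]
ft_force: [0.7, -0.2, 0.1]
opening: 0.0004
finger_force: 0.0
target [ 0.6696 -0.188   0.25  ]
shift [-0.0286  0.1814  0.0138] turn [ 0.0005 -0.0009  0.3912] at [ 0.6127 -0.0134  0.2252] F [ 0.7 -0.2  0.1] open 0.0004 t 14.15
```

```bash
python3 -m crank '-0.004 0.03 0 0 0 0.08 1; -0.009 0.06 0 0 0 0.16 1; -0.014 0.09 0 0 0 0.24 1; -0.019 0.12 0 0 0 0.32 1; -0.024 0.15 0 0 0 0.39 1; -0.0286 0.181 0 0 0 0.39 1; -0.0286 0.181 0 0 0 0.39 1; -0.0286 0.181 0 0 0 0.39 1'
python3 - <<'E'
from h import *
sp(.125,0,.14)
b,e=env.get_image("side");im,d=env.get_image("top");P=cloud("side",e)
f=lambda i:cv2.resize(i[:,:,::-1],(400,400),interpolation=cv2.INTER_CUBIC)
cv2.imwrite("pics/c7.png",np.hstack([f(im[110:230,120:240]),f(b[60:220,200:360])]))
h=cv2.cvtColor(im,cv2.COLOR_RGB2HSV);T=cloud("top",d)
w,c,n=blob(h,(21,110,60),(35,255,255),(130,125,230,212));print("fin",c,n,np.percentile(T[w][:,2],[10,50,90]),rect(ray("top",np.argwhere(w&(T[...,2]>.045))[:,::-1],.055)))
E
```

```text
clock: 14.82
tool_pos: [0.6698, -0.1871, 0.2241]
tcp_rot: [-3.138, -0.13, 0.001]
ft_force: [-0.5, -0.1, 0.0]
opening: 0.0005
finger_force: 0.0
target [ 0.6696 -0.188   0.14  ]
shift [-0.0002  0.0009  0.1226] turn [-0.0004  0.0005  0.0026] at [ 0.6698 -0.1871  0.2241] F [-0.5 -0.1  0. ] open 0.0005 t 14.8167
fin [163.2278481  160.05063291] 79 [0.0453566  0.05465341 0.05696362] (array([539. , 254.1]), array([44. , 11.5]), 58.16)
```

View pics/c7.png

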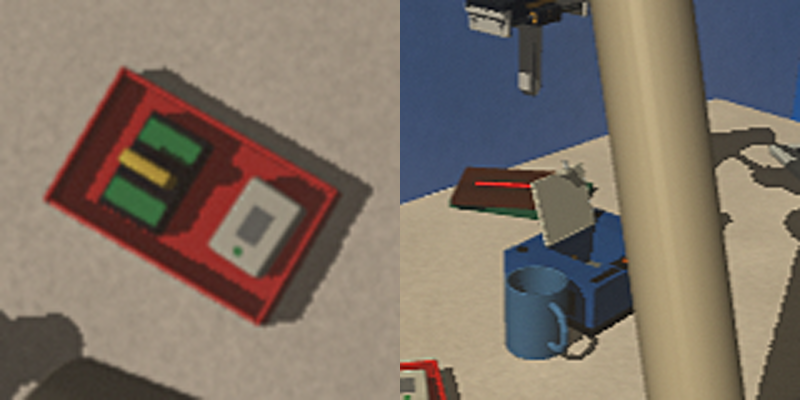

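Left: the pack is flat in the tray beside the charger, fin up at (145,168), with its top at 0.055 as it should be. Right: the cover is still open, the finger (530,80) above and behind it. I drop down behind the cover and push.

```bash
python3 -m crank '0 0 0.03 0 0 0 1; 0 0 0.06 0 0 0 1; 0 0 0.09 0 0 0 1; 0 0 0.115 0 0 0 1; 0 0 0.125 0 0 0 1; 0 0 0.125 0 0 0 1; -0.01 0 0.123 0 0 0 1; -0.02 0 0.121 0 0 0 1'; python3 -m crank '-0.01 0 -0.002 0 0 0 1; -0.02 0 -0.004 0 0 0 1; -0.03 0 -0.007 0 0 0 1; -0.04 0 -0.009 0 0 0 1; -0.05 0 -0.01 0 0 0 1; -0.064 0 -0.01 0 0 0 1; -0.078 0 -0.009 0 0 0 1; -0.078 0 -0.009 0 0 0 1'; python3 -c "
from h import *
sp(.005,0,.138);sp(-.013,0,.121);sp(-.025,0,.1);sp(-.032,0,.086);sp(-.034,0,.077)" | grep shift
```

```text
clock: 15.58
tool_pos: [0.6506, -0.1872, 0.1055]
tcp_rot: [3.137, 0.136, 0.004]
ft_force: [0.3, 0.6, 0.5]
opening: 0.0004
finger_force: 0.0
clock: 16.25
tool_pos: [0.5691, -0.194, 0.1127]
tcp_rot: [-3.139, -0.132, 0.003]
ft_force: [0.4, 0.6, 0.9]
opening: 0.0006
finger_force: 0.2
shift [-0.0193  0.002   0.0132] turn [-0.0002  0.0021  0.004 ] at [ 0.5691 -0.194   0.1127] F [0.4 0.6 0.9] open 0.0006 t 16.25
shift [-0.0372  0.0019  0.0302] turn [-0.0002  0.0021  0.004 ] at [ 0.5691 -0.194   0.1127] F [0.4 0.6 0.9] open 0.0006 t 16.25
shift [-0.0492  0.0019  0.0513] turn [-0.0002  0.0021  0.004 ] at [ 0.5691 -0.194   0.1127] F [0.4 0.6 0.9] open 0.0006 t 16.25
shift [-0.0562  0.0019  0.0653] turn [-0.0002  0.0021  0.004 ] at [ 0.5691 -0.194   0.1127] F [0.4 0.6 0.9] open 0.0006 t 16.25
shift [-0.0581  0.0019  0.0743] turn [-0.0002  0.0021  0.004 ] at [ 0.5691 -0.194   0.1127] F [0.4 0.6 0.9] open 0.0006 t 16.25
```

```bash
python3 -m crank '-0.01 0.001 0.006 0 0 0 1; -0.0195 0.002 0.013 0 0 0 1; -0.028 0.002 0.021 0 0 0 1; -0.037 0.002 0.03 0 0 0 1; -0.044 0.002 0.041 0 0 0 1; -0.05 0.002 0.051 0 0 0 1; -0.056 0.002 0.064 0 0 0 1; -0.056 0.002 0.064 0 0 0 1'
python3 - <<'E'
from h import *
sp(-.034,0,.077)
b,e=env.get_image("side")
cv2.imwrite("pics/s8.png",cv2.resize(b[90:210,220:370,::-1],(500,400)))
E
```

```text
clock: 16.92
tool_pos: [0.518, -0.2011, 0.0485]
tcp_rot: [3.138, 0.132, 0.006]
ft_force: [0.8, -0.3, 1.6]
opening: 0.0005
finger_force: 0.7
target [ 0.5111 -0.2007  0.077 ]
shift [-0.0068 -0.001   0.0099] turn [ 0.0009 -0.0035  0.0041] at [ 0.518  -0.2011  0.0485] F [ 0.8 -0.3  1.6] open 0.0005 t 16.9167
```

View pics/s8.png

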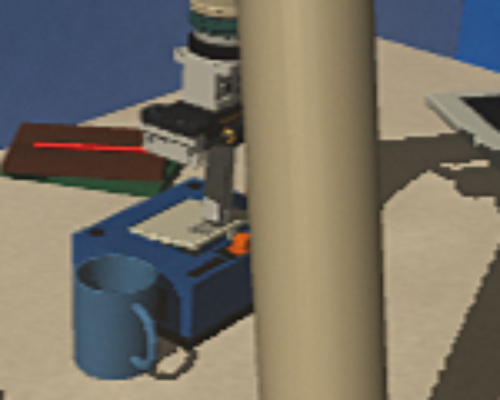

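The cover is nearly shut under the finger (crop 212,215). Press down gently.

```bash
python3 -m crank '-0.003 0 0.004 0 0 0 1; -0.006 0 0.008 0 0 0 1; -0.006 0 0.01 0 0 0 1; -0.006 0 0.011 0 0 0 1; -0.006 0 0.011 0 0 0 1' | grep -E "pos|ft_f"; python3 -m crank '0 0 0.001 0 0 0 1; 0 0 0.002 0 0 0 1; 0 0 0.002 0 0 0 1'| grep -E "pos|ft_f"
```

```text
tool_pos: [0.5099, -0.2011, 0.037]
ft_force: [-0.1, 0.4, 1.1]
tool_pos: [0.5101, -0.2012, 0.0361]
ft_force: [-1.7, 0.4, 7.7]
```

```bash
python3 -m crank '0 0 0.0005 0 0 0 1; 0 0 0.001 0 0 0 1; 0 0 0.001 0 0 0 1; 0 0 0.001 0 0 0 1'| grep -E "pos|ft_f"; python3 -m crank '0 0 -0.003 0 0 0 1; 0 0 -0.008 0 0 0 1; 0 0 -0.02 0 0 0 1; 0 0 -0.05 0 0 0 1; 0 0 -0.09 0 0 0 1; -0.03 0 -0.13 0 0 0 1; -0.07 0 -0.15 0 0 0 1'|grep -E "pos|ft_f"; python3 -m crank '-0.04 0 0 0 0 0 1; -0.08 0 0 0 0 0 1; -0.12 0 0 0 0 0 1; -0.14 0 0 0 0 0 1; -0.14 0 0 0 0 0 1; -0.14 0 0 0 0 0 1'|grep -E "clock|pos|ft_f"
python3 - <<'E'
from h import *
im,d=env.get_image("top");P=cloud("top",d);h=cv2.cvtColor(im,cv2.COLOR_RGB2HSV)
w,c,a=blob(h,(0,0,120),(180,90,255),(305,125,365,178));print("cover",c,a,np.percentile(P[w][:,2],[5,50,95]),rect(ray("top",np.argwhere(w)[:,::-1],.075)))
w,c,a=blob(h,(5,150,100),(20,255,255),(320,165,355,190));print("tab",c,a)
cv2.imwrite("pics/t9.png",cv2.resize(im[100:220,120:440,::-1],(800,300)))
E
```

```text
tool_pos: [0.5101, -0.2012, 0.0358]
ft_force: [-3.2, 0.9, 11.3]
tool_pos: [0.4528, -0.2076, 0.1819]
ft_force: [0.4, -0.7, 1.5]
clock: 19.05
tool_pos: [0.3102, -0.2184, 0.1791]
ft_force: [0.3, -0.9, 0.1]
cover [334.25253378 151.02787162] 1184 [0.07249317 0.07544706 0.07848762] (array([ 547.2, -198.7]), array([ 89.6, 103. ]), 4.66)
tab [336.91304348 178.56521739] 69
```

View pics/t9.png

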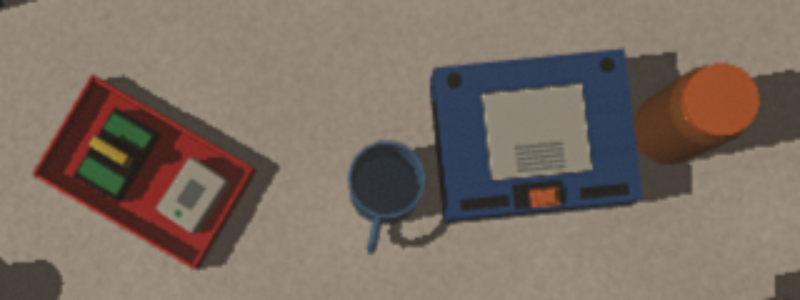

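The picture shows the cover shut and flush (538,130) and the latch at rest (545,197). The pack is in the tray (115,150), and jar, mug and charger are where they were. Handing in.

```bash
python3 -c "
from cell import env
print(env.sign_off())"
```

```text
the job is handed in; nothing more can be done
None
```

The job is handed in at about 19 s: the battery pack lies flat in the red tray beside the charger with its fin up, the cover is shut and latched, and the jar, mug and charger are unmoved.

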